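# Tappets from the wash rack to the organiser, in order

## Robot

A 6-joint arm with a two-finger parallel gripper is mounted at the origin on the work surface. World frame = base frame: x ahead of the robot, y to its left, z up, the work surface at z = 0. Lengths are in m, angles in rad, forces in N, time in s.
With the tool pointing down it reaches from about 0.3 to 0.875 m from the base axis. Payload 6.4 kg.
Tool frame: the origin (TCP) lies between the finger pads; the fingertips stand tcp_to_tips ahead of it and the grasp point (between the pads) lies 8 mm behind it (tcp_to_tips is the distance from the TCP to the fingertips, in m); z points along the fingers, y is the direction in which the jaws open and shut (so a half turn about z gives the same grasp; the last joint's range is limited). The gripper opens to 88 mm and grips with 3 to 60 N. Pads are 18 mm wide; open, the fingers measure 123 mm over their backs; the gripper's body (75 mm by 187 mm) begins 45 mm behind the grasp point.
Start: joints at [-1.422, 0.181, 1.607, -0, 1.354, -0.206], TCP at [0.2, -0.539, 0.25] pointing down, gripper open.
Joint ranges: [-2.99, 2.99], [-0.89, 2.07], [0.3, 2.58], [-1.14, 4.28], [0, 2.63], [-3.12, 3.12]. Speed limits (rad/s): [2.57, 2.57, 3.01, 3.14, 3.14, 3.14].

## Interface

Orientations are given as a unit quaternion [w, x, y, z].
In Python, from cell import * gives the robot as it stands.
- The arm moves only by the shell command python3 -m jog 'ROWS'. ROWS is JSON, a list of rows, each a list of 7 numbers: the turn, a rotation vector about the world's x, y, z in degrees, then the shift along the world's x, y, z in mm, then the closure, from -1 (fully open) to 1 (shut). A call has exactly 5 rows; each row is the pose to reach, as a shift and turn from the pose commanded when the call began; what a row does not reach only later rows make up. A row lasts 1/8 s, in which the tool goes at most 62.5 mm and 10.7 degrees, less where a joint would pass 70% of its speed; a pose out of reach is approached as far as the arm can. A call with a gripper value outside its range is refused whole. The fingers move at their own pace and stop on an object; the grip force is fixed at half the most. Time passes only in rows, so rows that repeat a pose let the fingers close, or fill a call up. It gives the time, the measured TCP pose, the force and the opening at its end, in the units of the state.
- get_state(): the state, without advancing time (a new reading comes with each control period).
- read_camera(name): name is "scene" or "side" or "wrist"; returns a dict with "frame" (420x560x3 uint8, red, green, blue), "fx", "fy", "cx", "cy" (pixels), "k1" (the pictures are not rectified: a ray, as slopes to the right and down, at radius r is drawn at 1 + k1 r^2 times it, then the intrinsics apply), "xyz" and "orientation" of the camera in the world. Camera axes: x right, y down, z forward; pixel columns grow to the right and rows downward; lengths in m; the calibration is good to about 2 mm. A picture is of the moment at which its call begins. There is no depth.
- hand_in(): hands the job in, once; it reports no verdict.
The state is a dict: "time_s": time; "joint_positions": joint angles; "qd": joint speeds; "effort": joint torques, N m; "tcp_pos": TCP position; "eef_rot": TCP orientation; "ft_force": force on the tool from outside, world axes, zero at the start; "ft_torque": the same for the moment, N m; "gripper_width": finger opening in m.
Only numpy, scipy, OpenCV 4.12 (cv2) and the standard library are available. Lean on these libraries where they do the work, as an engineer would, in place of code of your own. Each camera call takes 0.05 s, during which the arm holds its last target.

## Task

Move the four clean bucket tappets from the steel wash rack into the grey organiser tray, one to a pocket and in the same order from front to rear, so that each can go back to its own bore: the tappet nearest the rack's handle goes into the pocket next to the tray's pointed nose, and so on to the rear. Keep them upright, never tipped over, and leave each standing flat on the floor of its pocket, closed face up.

Things in the scene. Friction and masses are not known exactly. Their poses are not given: they have to be found in the camera images.
- tappet_a: one of four identical bucket tappets: ground-steel cup turned upside down, a cylinder 33 mm in diameter and 28 mm high, closed face up with a thin shim disc on it, about 60 g. At the start it stands upright in seat_a, up to 2 mm off its centre. Origin: centre of its underside, z up along its axis.
- tappet_b: one of four identical bucket tappets: ground-steel cup turned upside down, a cylinder 33 mm in diameter and 28 mm high, closed face up with a thin shim disc on it, about 60 g. At the start it stands upright in seat_b, up to 2 mm off its centre. Origin: centre of its underside, z up along its axis.
- tappet_c: one of four identical bucket tappets: ground-steel cup turned upside down, a cylinder 33 mm in diameter and 28 mm high, closed face up with a thin shim disc on it, about 60 g. At the start it stands upright in seat_c, up to 2 mm off its centre. Origin: centre of its underside, z up along its axis.
- tappet_d: one of four identical bucket tappets: ground-steel cup turned upside down, a cylinder 33 mm in diameter and 28 mm high, closed face up with a thin shim disc on it, about 60 g. At the start it stands upright in seat_d, up to 2 mm off its centre. Origin: centre of its underside, z up along its axis.
- seat_a: low steel ring (cup) of the wash rack in which tappet_a stands at the start: bore 43 mm, outside 47 mm, 8 mm high; fixed. Letters tell nothing of the order: which seat is first along the rack is drawn afresh. Origin: centre of the bore, on the rack's upper face (10 mm above the bench), where the tappet rests; axes parallel to the rack's.
- seat_b: low steel ring (cup) of the wash rack in which tappet_b stands at the start: bore 43 mm, outside 47 mm, 8 mm high; fixed. Letters tell nothing of the order: which seat is first along the rack is drawn afresh. Origin: centre of the bore, on the rack's upper face (10 mm above the bench), where the tappet rests; axes parallel to the rack's.
- seat_c: low steel ring (cup) of the wash rack in which tappet_c stands at the start: bore 43 mm, outside 47 mm, 8 mm high; fixed. Letters tell nothing of the order: which seat is first along the rack is drawn afresh. Origin: centre of the bore, on the rack's upper face (10 mm above the bench), where the tappet rests; axes parallel to the rack's.
- seat_d: low steel ring (cup) of the wash rack in which tappet_d stands at the start: bore 43 mm, outside 47 mm, 8 mm high; fixed. Letters tell nothing of the order: which seat is first along the rack is drawn afresh. Origin: centre of the bore, on the rack's upper face (10 mm above the bench), where the tappet rests; axes parallel to the rack's.
- wash_rack: steel wash rack, fixed at any heading: bright strip 240 x 62 mm, upper face 10 mm above the bench, four cups in a row along x at x = +75, +25, -25, -75 mm, y = 0. Its front end (+x) has the upright wire handle with black grip, a loop across it at x = +121 mm, 55 mm wide, top 56 mm above the bench; the rear end is bare. Origin: on the bench, centre line, midway between the middle cups; z up.
- organiser: grey plastic organiser tray, fixed at any heading: 220 x 58 mm, four open pockets 50 mm square in a row along x, centres at x = +81, +27, -27, -81 mm, y = 0; walls 4 mm thick, tops 12 mm and pocket floor 4 mm above the bench; empty at the start. Front end (+x): arrow-shaped nose (not a pocket), tip at x = +139 mm; rear end square. Origin: on the bench under the centre of the row; z up.
Mind the look-alikes: they are no part of the job. What is shaped like the tappet_b but orange is not meant. Several things have the shape of the wash_rack; the one meant has the colours described above.

How it is judged:
At the end, for the whole second after the job is handed in: Each tappet is in the organiser pocket whose rank from the nose equals the rank of its starting seat from the rack's handle: within 12 mm of the pocket centre each way, underside within 4 mm of the pocket floor, within 7 degrees of upright, released and at rest (((x of seat_a in the frame of wash_rack between 0.065 and 0.085 m and x of tappet_a in the frame of organiser between 0.069 and 0.093 m) or (x of seat_a in the frame of wash_rack between 0.015 and 0.035 m and x of tappet_a in the frame of organiser between 0.015 and 0.039 m) or (x of seat_a in the frame of wash_rack between -0.035 and -0.015 m and x of tappet_a in the frame of organiser between -0.039 and -0.015 m) or (x of seat_a in the frame of wash_rack between -0.085 and -0.065 m and x of tappet_a in the frame of organiser between -0.093 and -0.069 m)) and y of tappet_a in the frame of organiser between -0.012 and 0.012 m and z of tappet_a in the frame of organiser between 0 and 0.008 m and angle between each of tappet_a, tappet_b, tappet_c, tappet_d's own z axis and vertical below 0.12 rad and linear speed of each of tappet_a, tappet_b, tappet_c, tappet_d below 0.02 m/s and angular speed of each of tappet_a, tappet_b, tappet_c, tappet_d below 0.3 rad/s and ((x of seat_b in the frame of wash_rack between 0.065 and 0.085 m and x of tappet_b in the frame of organiser between 0.069 and 0.093 m) or (x of seat_b in the frame of wash_rack between 0.015 and 0.035 m and x of tappet_b in the frame of organiser between 0.015 and 0.039 m) or (x of seat_b in the frame of wash_rack between -0.035 and -0.015 m and x of tappet_b in the frame of organiser between -0.039 and -0.015 m) or (x of seat_b in the frame of wash_rack between -0.085 and -0.065 m and x of tappet_b in the frame of organiser between -0.093 and -0.069 m)) and y of tappet_b in the frame of organiser between -0.012 and 0.012 m and z of tappet_b in the frame of organiser between 0 and 0.008 m and ((x of seat_c in the frame of wash_rack between 0.065 and 0.085 m and x of tappet_c in the frame of organiser between 0.069 and 0.093 m) or (x of seat_c in the frame of wash_rack between 0.015 and 0.035 m and x of tappet_c in the frame of organiser between 0.015 and 0.039 m) or (x of seat_c in the frame of wash_rack between -0.035 and -0.015 m and x of tappet_c in the frame of organiser between -0.039 and -0.015 m) or (x of seat_c in the frame of wash_rack between -0.085 and -0.065 m and x of tappet_c in the frame of organiser between -0.093 and -0.069 m)) and y of tappet_c in the frame of organiser between -0.012 and 0.012 m and z of tappet_c in the frame of organiser between 0 and 0.008 m and ((x of seat_d in the frame of wash_rack between 0.065 and 0.085 m and x of tappet_d in the frame of organiser between 0.069 and 0.093 m) or (x of seat_d in the frame of wash_rack between 0.015 and 0.035 m and x of tappet_d in the frame of organiser between 0.015 and 0.039 m) or (x of seat_d in the frame of wash_rack between -0.035 and -0.015 m and x of tappet_d in the frame of organiser between -0.039 and -0.015 m) or (x of seat_d in the frame of wash_rack between -0.085 and -0.065 m and x of tappet_d in the frame of organiser between -0.093 and -0.069 m)) and y of tappet_d in the frame of organiser between -0.012 and 0.012 m and z of tappet_d in the frame of organiser between 0 and 0.008 m); the robot touches nothing.
It fails at once if tappet_a is tipped over (more than 40 degrees from upright) (angle between tappet_a's own z axis and vertical above 0.7 rad).
It fails at once if tappet_b is tipped over (more than 40 degrees from upright) (angle between tappet_b's own z axis and vertical above 0.7 rad).
It fails at once if tappet_c is tipped over (more than 40 degrees from upright) (angle between tappet_c's own z axis and vertical above 0.7 rad).
It fails at once if tappet_d is tipped over (more than 40 degrees from upright) (angle between tappet_d's own z axis and vertical above 0.7 rad).
It also fails if it takes over 96 s, if anything falls off the work surface, if the arm or the gripper's body presses on something with over 40 N, if the wrist force passes 120 N, or if a joint passes its speed limit or range.

## Working session

There is one attempt and no reset: what is moved stays moved. The work goes in short steps, Python scripts to look and compute and a shell command to move; the robot and the scene stay as the last step left them, time stands still between calls to the robot, and variables do not carry over. Pictures are saved under pics/ and viewed, and the job is handed in when it is done.

```bash
ls; mkdir -p pics
python3 - <<'E'
from cell import *
import cv2
s=get_state()
print({k:s[k] for k in s})
for n in ["scene","side","wrist"]:
    c=read_camera(n); cv2.imwrite(f"pics/{n}0.png",c["frame"][:,:,::-1])
    print(n,{k:c[k] for k in c if k!="frame"})
try: print(tcp_to_tips)
except Exception as e: print(e)
E
```

```text
pics
{'time_s': 0.0, 'joint_positions': array([-1.42229546e+00,  1.81558380e-01,  1.60797563e+00,  1.52318011e-05,
        1.35378985e+00, -2.06327697e-01]), 'qd': array([ 1.54296511e-03,  1.76127879e-05, -1.02488404e-03,  7.15724473e-04,
       -5.34751653e-05,  1.44447048e-04]), 'effort': array([-8.43936887e-04, -4.33862507e+01, -3.41851687e+01,  7.02593895e-02,
        3.86846135e-02, -1.13574379e-04]), 'tcp_pos': array([ 0.19970184, -0.53867121,  0.24881602]), 'eef_rot': array([-8.65025284e-04,  9.84303245e-01,  1.76483347e-01,  3.24567757e-05]), 'ft_force': array([ 0.58053529,  0.91151397, -0.61059285]), 'ft_torque': array([-0.00104068,  0.00048882, -0.00505622]), 'gripper_width': 0.08827546192764653}
scene {'fx': 388.69639751311325, 'fy': 388.69639751311325, 'cx': 278.32320961746234, 'cy': 204.13286436960664, 'k1': 0.00317476870024484, 'xyz': array([0.82588919, 0.53366622, 0.62693206]), 'orientation': array([-0.12657183,  0.2631104 ,  0.87294648, -0.39079014])}
side {'fx': 474.4723742080602, 'fy': 474.4723742080602, 'cx': 276.4521711515035, 'cy': 214.99251290737828, 'k1': -0.03263876217331049, 'xyz': array([ 0.30305594, -0.79525813,  0.5949055 ]), 'orientation': array([-0.46665298,  0.88003557, -0.08263215,  0.0307298 ])}
wrist {'fx': 305.35087063794884, 'fy': 305.35087063794884, 'cx': 280.16564083342325, 'cy': 208.1452579390849, 'k1': -0.0520598999068654, 'xyz': array([ 0.26441595, -0.51489501,  0.38456739]), 'orientation': array([ 0.11156136,  0.81322537, -0.56576017, -0.07831979])}
0.011
```

View pics/scene0.png

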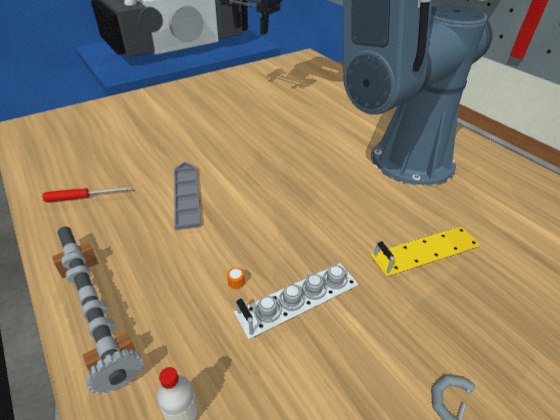

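View pics/side0.png

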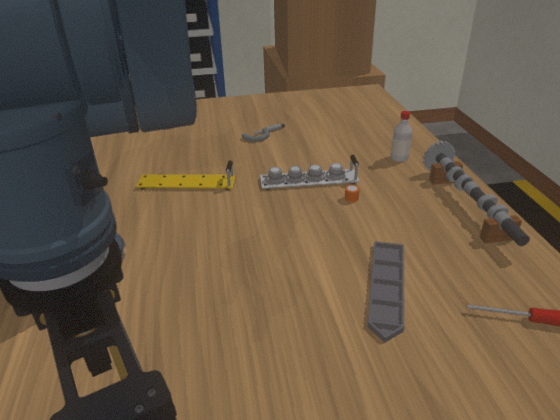

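View pics/wrist0.png

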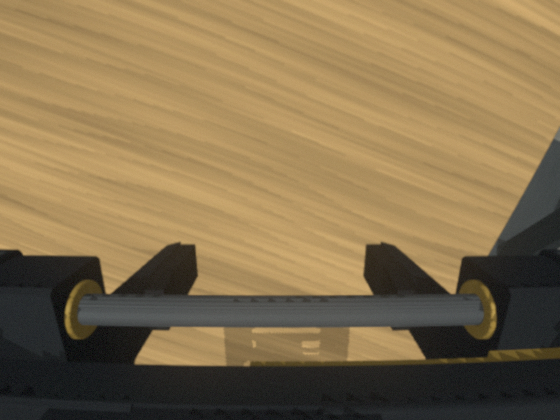

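Candidates (scene image): bright rack (297,298) with four steel tappets (267,305), (291,294), (314,284), (336,274); yellow bare rack (425,250) is a decoy; the orange tappet (236,277) is a decoy; the only tray is at (187,195), nose at (185,166). Close crop next.

```bash
cat > h.py <<'E'
import numpy as np, cv2
from scipy.spatial.transform import Rotation as R
def rot(q): return R.from_quat([q[1],q[2],q[3],q[0]]).as_matrix()
def ray(c,u,v):
    x=(u-c["cx"])/c["fx"]; y=(v-c["cy"])/c["fy"]
    a,b=x,y
    for _ in range(10):
        s=1+c["k1"]*(a*a+b*b); a,b=x/s,y/s
    return rot(c["orientation"])@np.array([a,b,1.])
def plane(c,u,v,z):
    d=ray(c,u,v); return c["xyz"]+d*(z-c["xyz"][2])/d[2]
def proj(c,p):
    q=rot(c["orientation"]).T@(np.asarray(p)-c["xyz"]); a,b=q[0]/q[2],q[1]/q[2]
    s=1+c["k1"]*(a*a+b*b); return np.array([c["fx"]*a*s+c["cx"],c["fy"]*b*s+c["cy"]])
def crop(f,x,y,w,h,k,name):
    im=cv2.resize(f[y:y+h,x:x+w,::-1],None,fx=k,fy=k,interpolation=cv2.INTER_CUBIC); cv2.imwrite(name,im)
E
python3 - <<'E'
import sys
from cell import *; from h import *
c=read_camera("scene"); crop(c["frame"],220,250,150,90,5,"pics/s_r.png"); crop(c["frame"],150,150,75,90,6,"pics/s_t.png")
c=read_camera("side"); crop(c["frame"],250,145,125,65,6,"pics/d_r.png"); crop(c["frame"],350,235,75,110,5,"pics/d_t.png")
E
```

```text
(no output)
```

View pics/s_r.png

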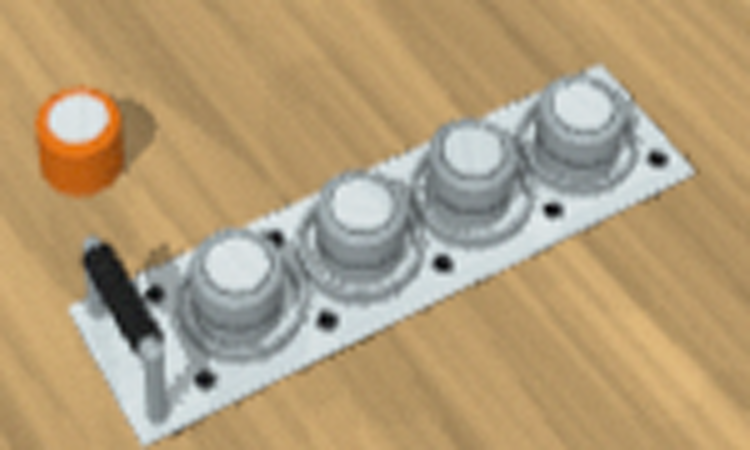

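View pics/s_t.png

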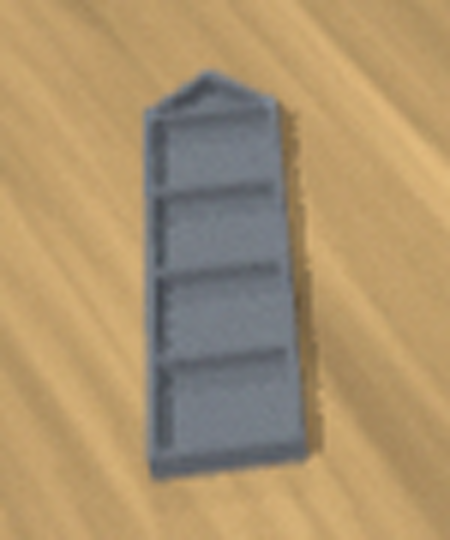

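View pics/d_r.png

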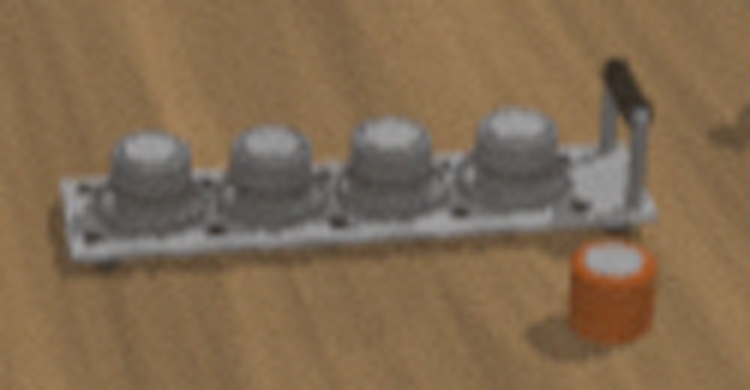

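View pics/d_t.png

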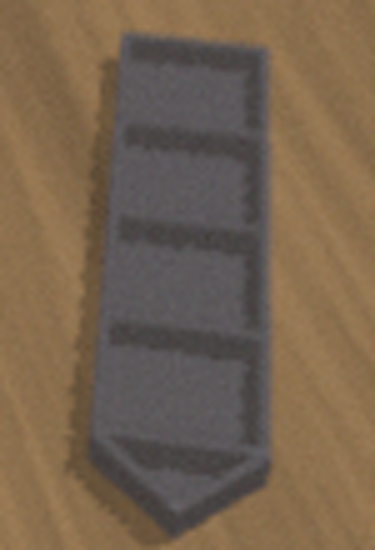

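The crop confirms: bright rack, black-gripped handle at its left (scene) end, shims at crop (236,264), (362,204), (473,150), (583,106); tray nose tip at crop (209,70).

Run:
```python
from cell import *; from h import *
S=read_camera("scene");D=read_camera("side")
m=lambda P,k,o:[(np.array(p)+.5)/k-.5+np.array(o) for p in P]
# shim centroid by threshold in scene
ts=m([(236,264),(362,204),(473,150),(583,106)],5,(220,250))
td=m([(516,126),(390,133),(271,142),(151,148)],6,(250,145))
def tri(a,b):
    da,db=ray(S,*a),ray(D,*b); A=np.stack([da,-db],1); t=np.linalg.lstsq(A,D["xyz"]-S["xyz"],rcond=None)[0]
    return (S["xyz"]+da*t[0]),(D["xyz"]+db*t[1])
P=[]
for a,b in zip(ts,td):
    p,q=plane(S,*a,.0385),plane(D,*b,.0385); x,y=tri(a,b);P.append((p+q)/2)
    print("tap",p[:2].round(4),q[:2].round(4),"tri",((x+y)/2).round(4),"gap",np.linalg.norm(x-y).round(4))
P=np.array(P); print("spacing",np.linalg.norm(np.diff(P,axis=0),axis=1)); d=P[0]-P[3]; print("rack heading",np.degrees(np.arctan2(d[1],d[0])),P.round(4))
ss=m([(209,70),(147,112),(277,100),(303,447),(153,460)],6,(150,150))
dd=m([(180,514),(93,440),(270,460),(268,48),(125,38)],5,(350,235))
# match scene order: tip, frontL,frontR,rearR,rearL (scene view nose up; side view nose down)
ds=[dd[0],dd[2],dd[1],dd[4],dd[3]]
T=[]
for a,b in zip(ss,ds):
    p,q=plane(S,*a,.012),plane(D,*b,.012);T.append((p+q)/2); print("tray",p[:2].round(4),q[:2].round(4))
T=np.array(T)[:,:2]
# model: tip(139), front corners(110,+-29), rear(-110,+-29); left in scene = ? decide by fit
best=None
for s in(1,-1):
    M=np.array([[.139,0],[.110,.029*s],[.110,-.029*s],[-.11,-.029*s],[-.11,.029*s]])
    mc,tc=M.mean(0),T.mean(0);U,_,V=np.linalg.svd((M-mc).T@(T-tc)); W=np.diag([1,np.linalg.det(V.T@U.T)]);r=V.T@W@U.T;t=tc-r@mc
    e=np.abs(T-(M@r.T+t)).max(); print(s,"err",e,"heading",np.degrees(np.arctan2(r[1,0],r[0,0])),"org",t)
    if best is None or e<best[0]: best=(e,r,t)
e,r,t=best
for x in(.081,.027,-.027,-.081): print("pocket",(r@[x,0]+t).round(4))
s=get_state();print(s["tcp_pos"],rot(s["eef_rot"]).round(3), s["time_s"])
```

```text
tap [0.6112 0.1942] [0.612  0.1937] tri [0.6117 0.1941 0.0385] gap 0.0009
tap [0.5589 0.1979] [0.5605 0.1989] tri [0.5597 0.1981 0.0392] gap 0.0011
tap [0.5098 0.2008] [0.5116 0.2019] tri [0.5109 0.2011 0.0392] gap 0.0013
tap [0.4616 0.2075] [0.4632 0.2074] tri [0.4625 0.2075 0.0388] gap 0.0014
spacing [0.05213882 0.0490384  0.04873852]
rack heading -5.1563051568695375 [[0.6116 0.194  0.0385]
 [0.5597 0.1984 0.0385]
 [0.5107 0.2013 0.0385]
 [0.4624 0.2074 0.0385]]
tray [ 0.5456 -0.3217] [ 0.5478 -0.3231]
tray [ 0.5815 -0.3068] [ 0.5842 -0.3075]
tray [ 0.5297 -0.2842] [ 0.5312 -0.2879]
tray [ 0.6152 -0.0773] [ 0.6145 -0.0855]
tray [ 0.6647 -0.1013] [ 0.6676 -0.1033]
1 err 0.001395291466686932 heading -112.20958102946717 org [ 0.59872242 -0.19413029]
-1 err 0.05350468640735495 heading -112.2273215833553 org [ 0.59873039 -0.19413354]
pocket [ 0.5681 -0.2691]
pocket [ 0.5885 -0.2191]
pocket [ 0.6089 -0.1691]
pocket [ 0.6293 -0.1191]
[ 0.19975882 -0.53908475  0.24950501] [[ 0.938  0.347 -0.   ]
 [ 0.347 -0.938  0.   ]
 [ 0.    -0.    -1.   ]] 0.35
```

```bash
python3 -m jog '[[0,0,-10,30,53,-7,-1],[0,0,-20,60,107,-14,-1],[0,0,-25.5,90,160,-22,-1],[0,0,-25.5,120,213,-29,-1],[0,0,-25.5,150,267,-36,-1]]'; python3 -m jog '[[0,0,0,30,53,-7,-1],[0,0,0,60,107,-14,-1],[0,0,0,90,160,-22,-1],[0,0,0,120,213,-29,-1],[0,0,0,150,267,-36,-1]]'
```

```text
time_s: 0.98
tcp_pos: [0.3505, -0.2706, 0.2138]
eef_rot: [0.0, 0.999, -0.045, 0.0]
ft_force: [0.7, 0.3, -0.3]
gripper_width: 0.0882
time_s: 1.6
tcp_pos: [0.5007, -0.0033, 0.1778]
eef_rot: [0.0, 0.999, -0.045, 0.001]
ft_force: [1.0, -0.4, -0.3]
gripper_width: 0.0884
```

```bash
python3 -m jog '[[0,0,0,28,49,-10,-1],[0,0,0,56,99,-30,-1],[0,0,0,84,148,-50,-1],[0,0,0,111,197,-68,-1],[0,0,0,111,197,-68,-1]]'
python3 - <<'E'
from cell import *; from h import *
c=read_camera("wrist"); cv2.imwrite("pics/w1.png",c["frame"][:,:,::-1])
c=read_camera("side"); crop(c["frame"],230,90,180,120,4,"pics/d1.png")
E
```

```text
time_s: 2.22
tcp_pos: [0.6101, 0.1949, 0.1068]
eef_rot: [0.0, 0.999, -0.043, -0.002]
ft_force: [-0.7, -0.6, 0.1]
gripper_width: 0.0884
```

View pics/w1.png

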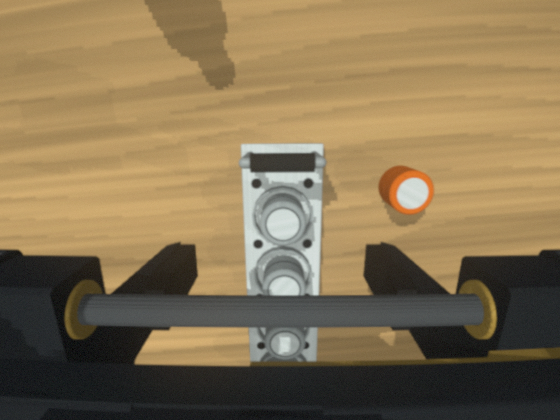

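View pics/d1.png

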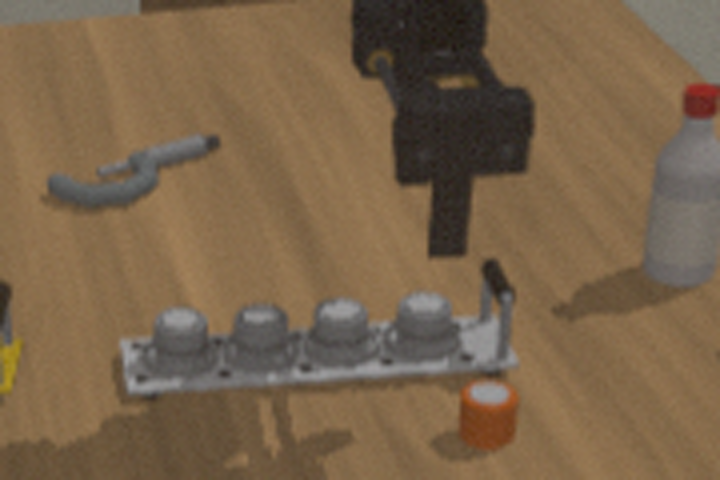

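The wrist view shows the first tappet's shim at (284,222), on the jaw centreline; orange decoy at (412,193) close to one finger's path. Checking its clearance.

Run:
```python
from cell import *; from h import *
c=read_camera("wrist")
print("T1",plane(c,284,222,.0385),"T2",plane(c,285,287,.0385),"T3",plane(c,285,343,.0385),"orange",plane(c,412,193,.0285))
S=read_camera("scene"); print(plane(S,220+78/5,250+118/5,.0285)); s=get_state();print(s["tcp_pos"],s["time_s"])
p=s["tcp_pos"];r=rot(s["eef_rot"]);print(r.round(3))
```

```text
T1 [0.61084853 0.18901628 0.0385    ] T2 [0.55900927 0.19267951 0.0385    ] T3 [0.50782561 0.1969846  0.0385    ] orange [0.62134486 0.09383298 0.0285    ]
[0.62263001 0.10049129 0.0285    ]
[0.61076524 0.19085139 0.11034312] 2.425
[[ 0.996 -0.091  0.001]
 [-0.091 -0.996 -0.   ]
 [ 0.001  0.    -1.   ]]
```

```bash
python3 -m jog '[[0,0,0,0,0,0,-1],[0,0,0,0,0,0,-1],[0,0,0,0,0,0,-1],[0,0,0,0,0,0,-1],[0,0,0,0,0,0,-1]]'
python3 - <<'E'
from cell import *; from h import *
c=read_camera("wrist")
print("T1",plane(c,284,222,.0385))
for i in range(3):
    s=get_state();print(s["tcp_pos"],s["joint_positions"]);read_camera("side")
crop(c["frame"],140,120,280,240,2.5,"pics/w2.png")
E
```

```text
time_s: 3.05
tcp_pos: [0.6107, 0.1918, 0.1097]
eef_rot: [0.0, 0.999, -0.045, -0.0]
ft_force: [-0.8, 0.7, -0.1]
gripper_width: 0.0879
T1 [0.61119046 0.18881882 0.0385    ]
[0.61074333 0.19180456 0.10966436] [1.19214521e-01 4.69931271e-01 1.53495364e+00 2.22451454e-05
 1.13680693e+00 1.78025646e+00]
[0.61073009 0.19185124 0.10961148] [1.19278419e-01 4.70017142e-01 1.53495097e+00 5.05543754e-05
 1.13675420e+00 1.78025045e+00]
[0.6107199  0.19181695 0.10962842] [ 1.19261282e-01  4.69976276e-01  1.53497132e+00 -3.03208026e-05
  1.13679562e+00  1.78022639e+00]
```

View pics/w2.png

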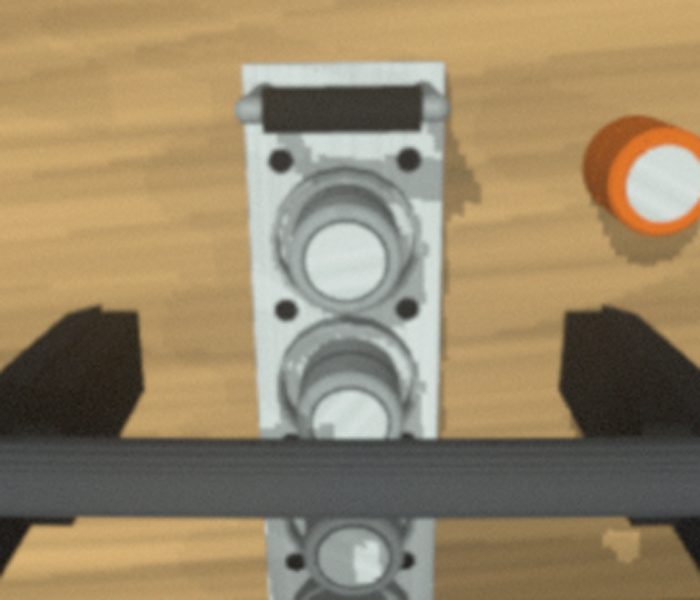

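Clearances fine (orange edge ≈16 mm from finger back). Descend and grip.

```bash
python3 -m jog '[[0,0,0,0,0,-25,-1],[0,0,0,0,0,-50,-1],[0,0,0,0,0,-68,-1],[0,0,0,0,0,-76,-1],[0,0,0,0,0,-76,-1]]'; python3 -m jog '[[0,0,0,0,0,0,1],[0,0,0,0,0,0,1],[0,0,0,0,0,0,1],[0,0,0,0,0,0,1],[0,0,0,0,0,0,1]]';python3 - <<'E'
from cell import *; from h import *
c=read_camera("side"); crop(c["frame"],230,90,180,120,4,"pics/d2.png"); print(get_state()["gripper_width"],get_state()["tcp_pos"])
E
```

```text
time_s: 3.88
tcp_pos: [0.6106, 0.1918, 0.0334]
eef_rot: [0.0, 0.999, -0.045, -0.0]
ft_force: [-0.1, 0.2, -0.2]
gripper_width: 0.0883
time_s: 4.5
tcp_pos: [0.6108, 0.1918, 0.0338]
eef_rot: [-0.0, 0.999, -0.045, 0.0]
ft_force: [0.7, 1.0, 0.1]
gripper_width: 0.04
0.03622972106816779 [0.6107711  0.19180915 0.03373771]
```

View pics/d2.png

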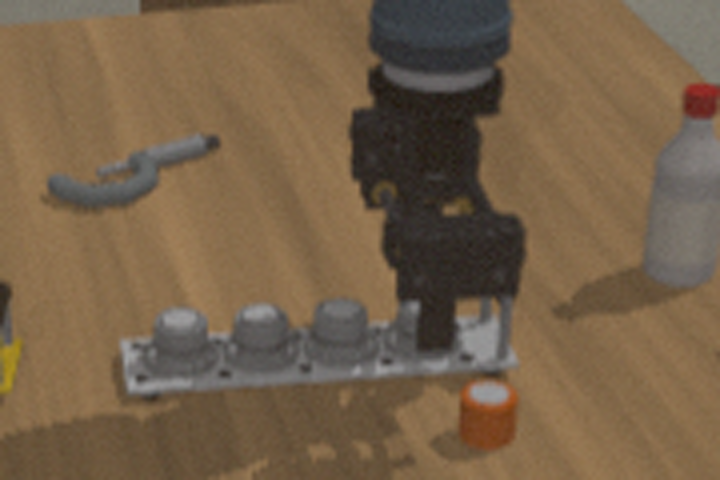

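Finger covers the front tappet at crop (436,325), consistent with parallax. Finish closing, lift.

```bash
python3 -m jog '[[0,0,0,0,0,0,1],[0,0,0,0,0,0,1],[0,0,0,0,0,20,1],[0,0,0,0,0,50,1],[0,0,0,0,0,87,1]]'; python3 -m jog '[[0,0,0,0,0,0,1],[0,0,0,0,0,0,1],[0,0,0,0,0,0,1],[0,0,0,0,0,0,1],[0,0,0,0,0,0,1]]';python3 - <<'E'
from cell import *; from h import *
c=read_camera("side"); crop(c["frame"],230,70,180,140,4,"pics/d3.png"); print(get_state()["gripper_width"],get_state()["tcp_pos"])
c=read_camera("wrist"); crop(c["frame"],140,120,280,240,2.5,"pics/w3.png")
E
```

```text
time_s: 5.18
tcp_pos: [0.6105, 0.1917, 0.1223]
eef_rot: [0.0, 0.999, -0.045, -0.0]
ft_force: [0.3, -0.6, -0.2]
gripper_width: 0.0322
time_s: 5.8
tcp_pos: [0.6104, 0.1917, 0.1199]
eef_rot: [0.0, 0.999, -0.045, -0.001]
ft_force: [0.6, 0.5, -0.3]
gripper_width: 0.0319
0.032212470763986985 [0.61052825 0.19176418 0.12012627]
```

View pics/d3.png

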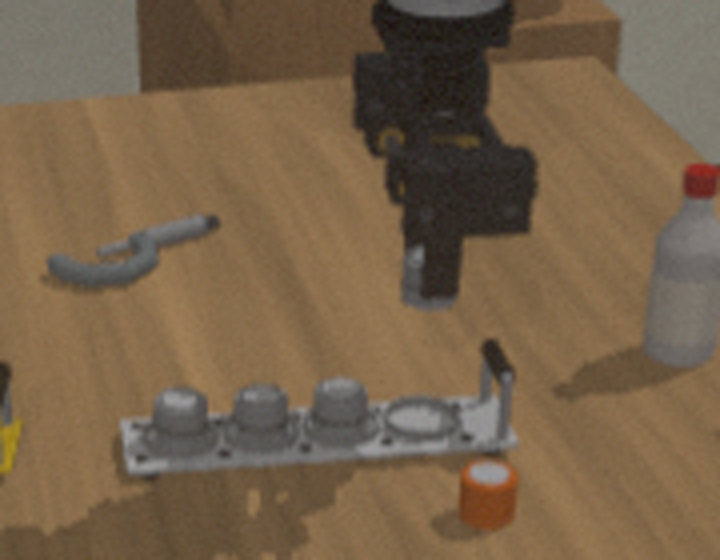

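View pics/w3.png

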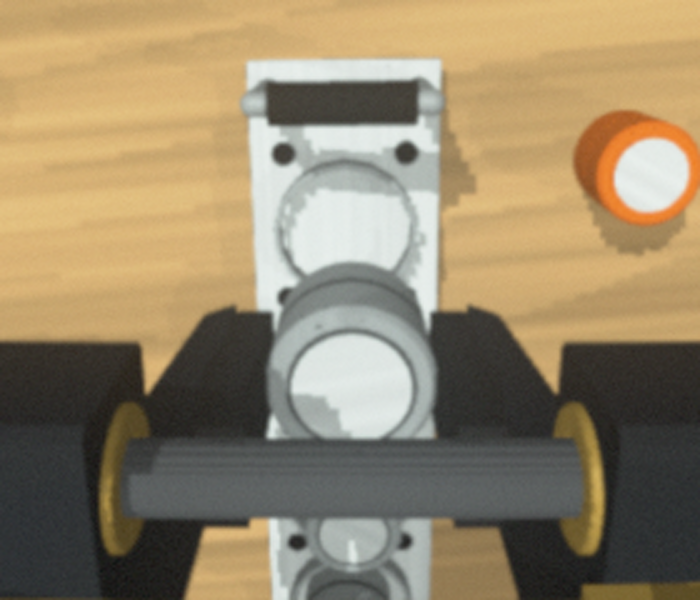

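First tappet is held upright (seat ring empty at crop (420,418)). Carry to pocket 1.

```bash
python3 -m jog '[[0,0,9,-5,-50,0,1],[0,0,18,-11,-105,0,1],[0,0,27,-16,-160,0,1],[0,0,36,-22,-215,0,1],[0,0,45,-27,-270,0,1]]'; python3 -m jog '[[0,0,9,-5,-55,0,1],[0,0,18,-10,-110,0,1],[0,0,28,-14,-160,0,1],[0,0,28,-17,-193,0,1],[0,0,28,-17,-193,0,1]]'; python3 -m jog '[[0,0,0,0,0,-20,1],[0,0,0,0,0,-40,1],[0,0,0,0,0,-40,1],[0,0,0,0,0,-40,1],[0,0,0,0,0,-40,1]]';python3 - <<'E'
from cell import *; from h import *
c=read_camera("side"); crop(c["frame"],310,150,160,200,3,"pics/d4.png"); s=get_state();print(s["gripper_width"],s["tcp_pos"],rot(s["eef_rot"]).round(3))
c=read_camera("wrist"); cv2.imwrite("pics/w4.png",c["frame"][:,:,::-1])
c=read_camera("scene"); crop(c["frame"],130,90,150,150,4,"pics/s4.png")
E
```

```text
time_s: 6.52
tcp_pos: [0.5835, -0.0799, 0.1209]
eef_rot: [0.0, 0.939, 0.343, 0.0]
ft_force: [0.2, -0.4, -0.8]
gripper_width: 0.0321
time_s: 7.15
tcp_pos: [0.5664, -0.2739, 0.1208]
eef_rot: [0.0, 0.831, 0.556, 0.0]
ft_force: [0.2, 0.1, -0.3]
gripper_width: 0.0323
time_s: 7.78
tcp_pos: [0.5674, -0.2712, 0.0814]
eef_rot: [0.001, 0.83, 0.558, 0.0]
ft_force: [0.6, -0.8, -0.7]
gripper_width: 0.0319
0.03198514186416515 [ 0.5673513  -0.27132805  0.08150304] [[ 0.377  0.926  0.001]
 [ 0.926 -0.377 -0.001]
 [-0.     0.001 -1.   ]]
```

View pics/w4.png

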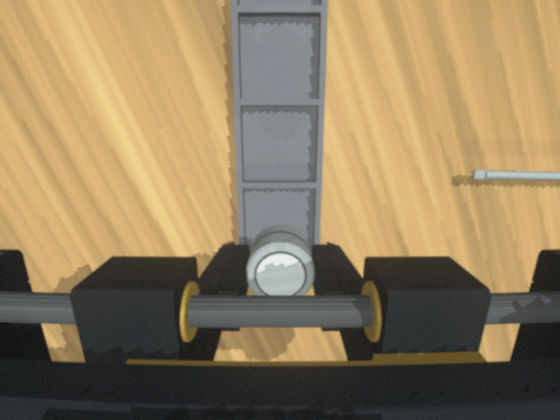

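View pics/s4.png

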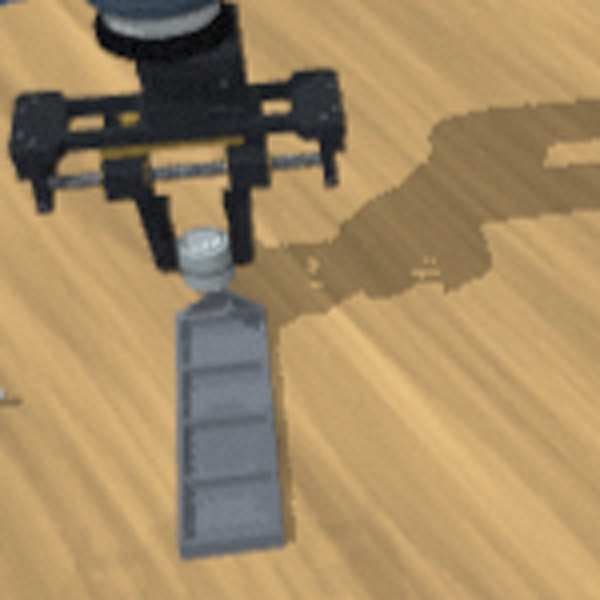

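Run:
```python
from cell import *; from h import *
S=read_camera("scene"); s=get_state()
print(plane(S,204.5/4+130-.4,236.5/4+90-.4,.087), proj(S,[.5681,-.2691,.087]))
W=read_camera("wrist"); print("wrist",plane(W,280,274,.087))
# wrist: tray dividers edges y: left/right walls -> centre line, plane z=.012
for v in(60,103,185): print(plane(W,(236+325)/2 if v==60 else (240+321)/2,v,.012))
print(s["tcp_pos"])
```

```text
[ 0.56563229 -0.27197768  0.087     ] [180.26042856 149.56863034]
wrist [ 0.56693739 -0.27094293  0.087     ]
[ 0.60744677 -0.17230489  0.012     ]
[ 0.59778147 -0.19605126  0.012     ]
[ 0.57765357 -0.24550652  0.012     ]
[ 0.56703227 -0.27135311  0.08126385]
```

View pics/d4.png

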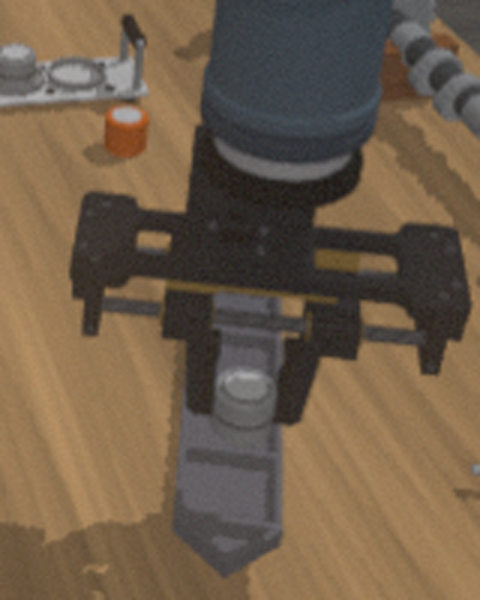

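Alignment agrees to ~2 mm; nudge (+1,+2) mm, lower and release.

```bash
python3 -m jog '[[0,0,0,1,2,-20,1],[0,0,0,1,2,-40,1],[0,0,0,1,2,-49,1],[0,0,0,1,2,-53,1],[0,0,0,1,2,-53,1]]'; python3 -m jog '[[0,0,0,0,0,0,1],[0,0,0,0,0,0,-1],[0,0,0,0,0,0,-1],[0,0,0,0,0,0,-1],[0,0,0,0,0,0,-1]]'; python3 -m jog '[[0,0,0,0,0,0,-1],[0,0,0,0,0,0,-1],[0,0,0,0,0,20,-1],[0,0,0,0,0,50,-1],[0,0,0,0,0,92,-1]]'
python3 - <<'E'
from cell import *; from h import *
c=read_camera("side"); crop(c["frame"],310,150,160,200,3,"pics/d5.png"); s=get_state();print(s["gripper_width"],s["tcp_pos"])
c=read_camera("wrist"); cv2.imwrite("pics/w5.png",c["frame"][:,:,::-1])
c=read_camera("scene"); crop(c["frame"],130,90,150,150,4,"pics/s5.png")
E
```

```text
time_s: 8.65
tcp_pos: [0.5675, -0.269, 0.0277]
eef_rot: [-0.0, 0.83, 0.558, -0.0]
ft_force: [-2.1, 0.8, 3.0]
gripper_width: 0.0325
time_s: 9.28
tcp_pos: [0.5678, -0.2692, 0.0276]
eef_rot: [0.0, 0.83, 0.558, 0.0]
ft_force: [0.4, -0.4, -1.0]
gripper_width: 0.0702
time_s: 9.9
tcp_pos: [0.5674, -0.2689, 0.1211]
eef_rot: [-0.001, 0.83, 0.558, -0.0]
ft_force: [1.1, -0.4, -0.6]
gripper_width: 0.0879
0.08806082934043885 [ 0.57074009 -0.27109387  0.12840859]
```

View pics/d5.png

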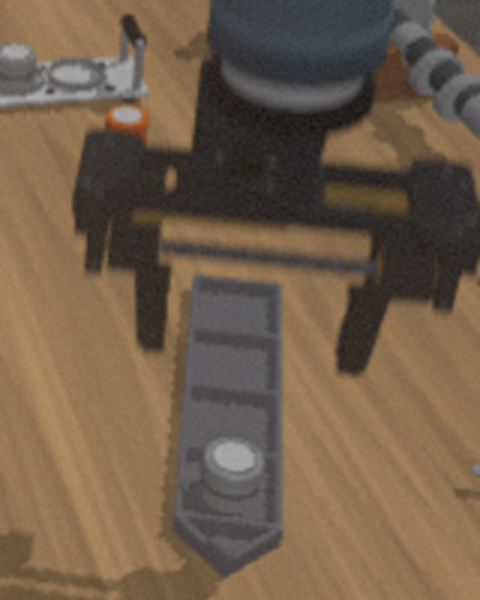

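View pics/s5.png

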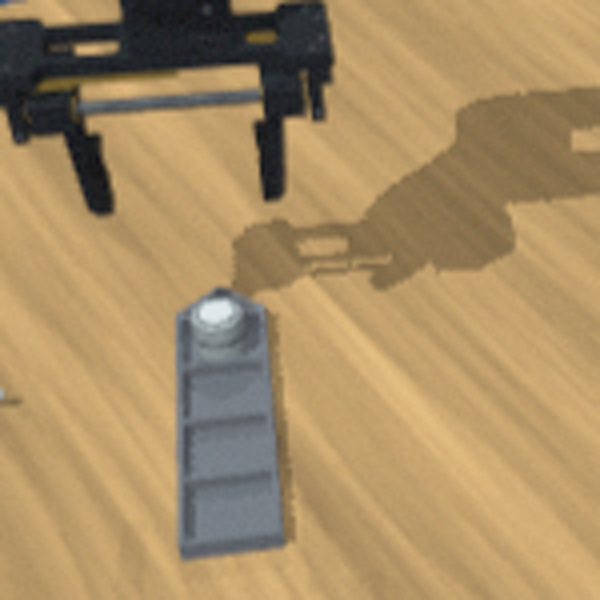

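Pocket 1 filled: tappet upright (side crop (232,470), scene crop (217,322)). Next: second tappet.

```bash
python3 -m jog '[[0,0,-9,-1,50,0,-1],[0,0,-18,-2,105,0,-1],[0,0,-27,-3,160,0,-1],[0,0,-36,-4,215,0,-1],[0,0,-45,-5,270,0,-1]]'; python3 -m jog '[[0,0,-9,-1,55,0,-1],[0,0,-18,-2,110,0,-1],[0,0,-28,-3,160,0,-1],[0,0,-28,-4,196,0,-1],[0,0,-28,-4,196,0,-1]]'; python3 -m jog '[[0,0,0,0,0,0,-1],[0,0,0,0,0,-25,-1],[0,0,0,0,0,-50,-1],[0,0,0,0,0,-50,-1],[0,0,0,0,0,-50,-1]]'
python3 - <<'E'
from cell import *; from h import *
c=read_camera("wrist"); s=get_state();print(s["gripper_width"],s["tcp_pos"])
cv2.imwrite("pics/w6.png",c["frame"][:,:,::-1])
c=read_camera("side"); crop(c["frame"],230,70,180,140,4,"pics/d6.png")
E
```

```text
time_s: 10.68
tcp_pos: [0.562, 0.0026, 0.1193]
eef_rot: [-0.0, 0.981, 0.195, -0.0]
ft_force: [0.5, -1.2, 0.2]
gripper_width: 0.0884
time_s: 11.3
tcp_pos: [0.5577, 0.1991, 0.1191]
eef_rot: [-0.0, 0.999, -0.043, -0.001]
ft_force: [-1.2, 0.2, 0.4]
gripper_width: 0.0882
time_s: 11.92
tcp_pos: [0.5594, 0.1959, 0.0705]
eef_rot: [-0.0, 0.999, -0.046, 0.0]
ft_force: [-0.3, -0.4, -0.0]
gripper_width: 0.088
0.08794820259398732 [0.5597384  0.19621547 0.07089908]
```

View pics/d6.png

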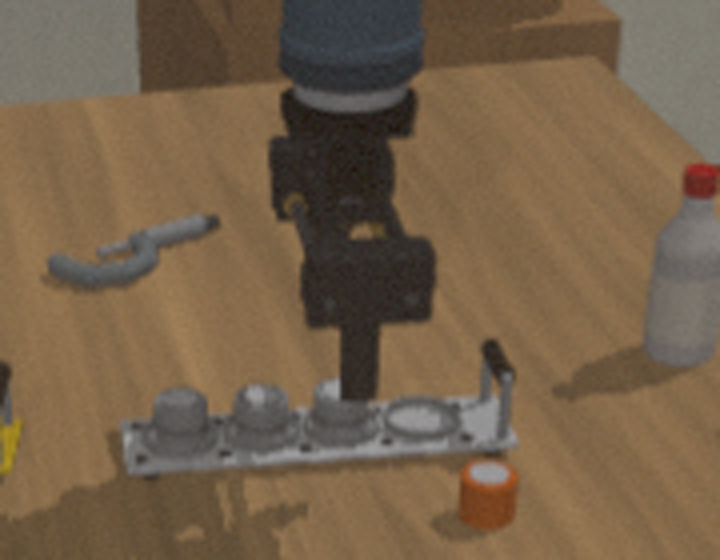

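View pics/w6.png

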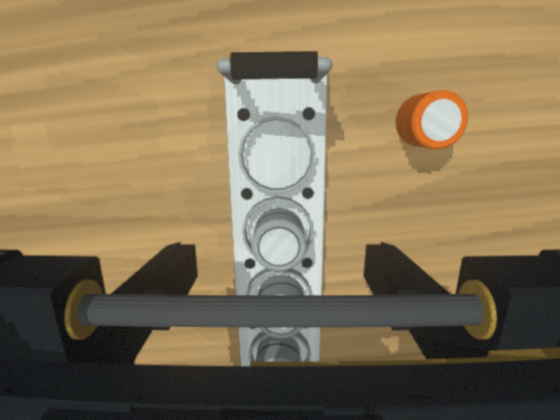

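Second tappet's shim at wrist (279,246), jaws straddle it. Descend, grip, lift.

```bash
python3 -m jog '[[0,0,0,0,0,-20,-1],[0,0,0,0,0,-36,-1],[0,0,0,0,0,-36,-1],[0,0,0,0,0,-36,1],[0,0,0,0,0,-36,1]]'; python3 -m jog '[[0,0,0,0,0,0,1],[0,0,0,0,0,0,1],[0,0,0,0,0,0,1],[0,0,0,0,0,0,1],[0,0,0,0,0,0,1]]'; python3 -m jog '[[0,0,0,0,0,0,1],[0,0,0,0,0,0,1],[0,0,0,0,0,20,1],[0,0,0,0,0,50,1],[0,0,0,0,0,86,1]]'
python3 - <<'E'
from cell import *; from h import *
c=read_camera("wrist"); s=get_state();print(s["gripper_width"],s["tcp_pos"])
crop(c["frame"],140,120,280,240,2.5,"pics/w7.png")
c=read_camera("side"); crop(c["frame"],230,70,180,140,4,"pics/d7.png")
E
```

```text
time_s: 12.65
tcp_pos: [0.5592, 0.1969, 0.0342]
eef_rot: [-0.0, 0.999, -0.045, 0.0]
ft_force: [-0.2, 0.1, 0.3]
gripper_width: 0.0704
time_s: 13.28
tcp_pos: [0.5588, 0.1968, 0.0338]
eef_rot: [0.0, 0.999, -0.045, 0.0]
ft_force: [0.6, -1.2, 1.0]
gripper_width: 0.0321
time_s: 13.9
tcp_pos: [0.5585, 0.1968, 0.1213]
eef_rot: [0.0, 0.999, -0.045, -0.0]
ft_force: [0.4, -0.8, -0.5]
gripper_width: 0.0318
0.031905081130377676 [0.56181325 0.19744002 0.12706157]
```

View pics/w7.png

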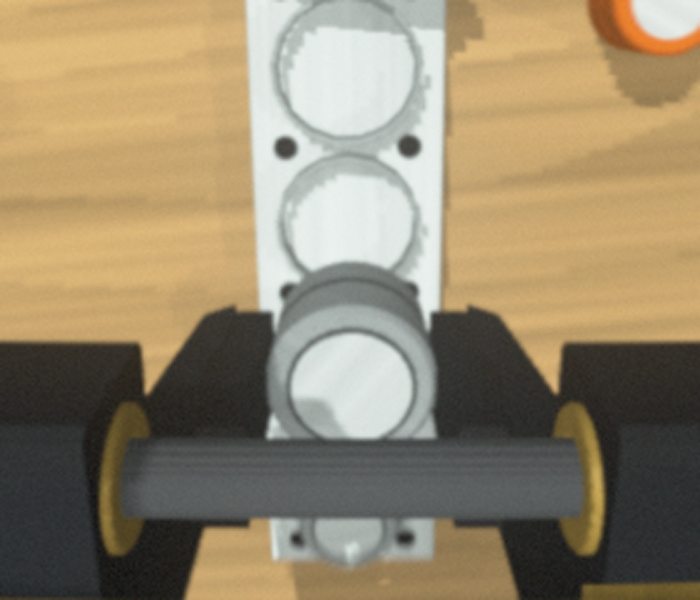

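View pics/d7.png

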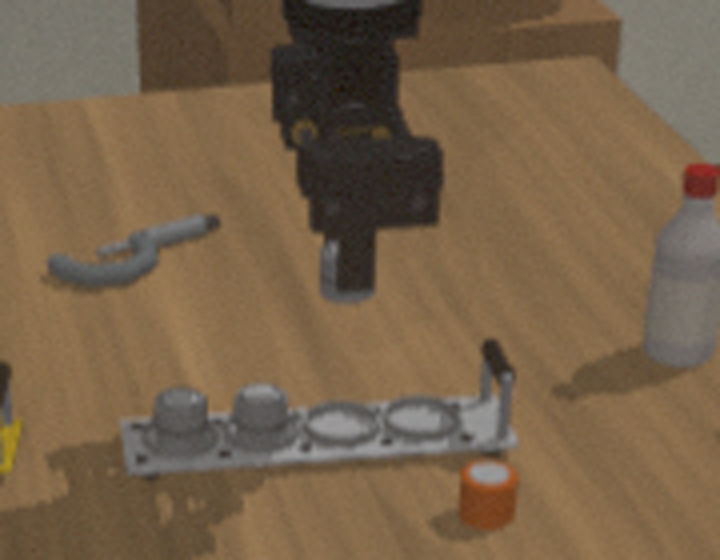

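Held again, second seat empty at crop (345,425). Carry to pocket 2.

```bash
python3 -m jog '[[0,0,9,4,-50,0,1],[0,0,18,8,-105,0,1],[0,0,27,12,-160,0,1],[0,0,36,16,-215,0,1],[0,0,45,20,-270,0,1]]'; python3 -m jog '[[0,0,9,4,-55,0,1],[0,0,18,8,-110,0,1],[0,0,28,9,-146,0,1],[0,0,28,9,-146,0,1],[0,0,28,9,-146,0,1]]'; python3 -m jog '[[0,0,0,0,0,-25,1],[0,0,0,0,0,-50,1],[0,0,0,0,0,-60,1],[0,0,0,0,0,-60,1],[0,0,0,0,0,-60,1]]'
python3 - <<'E'
from cell import *; from h import *
c=read_camera("wrist"); s=get_state();print(s["gripper_width"],s["tcp_pos"])
cv2.imwrite("pics/w8.png",c["frame"][:,:,::-1])
c=read_camera("side"); crop(c["frame"],310,150,160,200,3,"pics/d8.png")
E
```

```text
time_s: 14.62
tcp_pos: [0.5784, -0.0748, 0.1196]
eef_rot: [-0.0, 0.939, 0.343, -0.0]
ft_force: [-0.4, 1.0, -0.8]
gripper_width: 0.032
time_s: 15.25
tcp_pos: [0.5873, -0.2185, 0.1192]
eef_rot: [-0.001, 0.83, 0.557, -0.0]
ft_force: [0.5, 0.2, -0.1]
gripper_width: 0.032
time_s: 15.88
tcp_pos: [0.5885, -0.2192, 0.0608]
eef_rot: [0.001, 0.83, 0.558, 0.0]
ft_force: [-0.0, -0.6, -0.3]
gripper_width: 0.0322
0.03238779689495255 [ 0.58860048 -0.21935423  0.06098527]
```

View pics/w8.png

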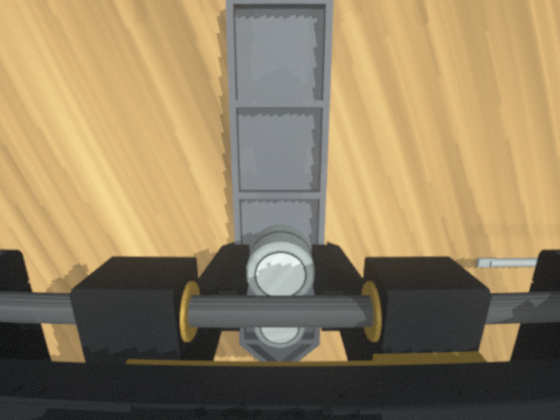

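View pics/d8.png

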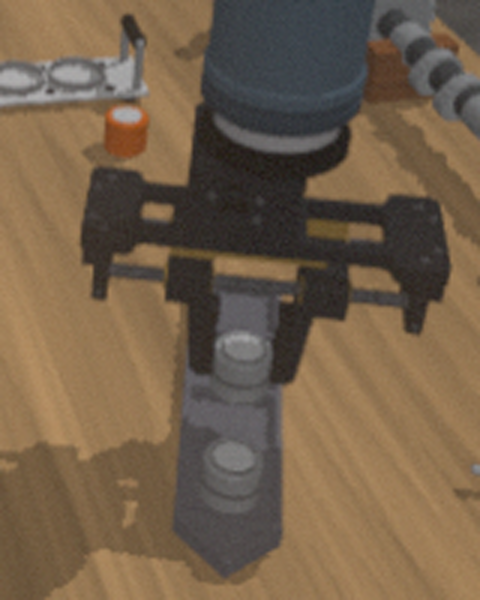

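On target over pocket 2 (side crop (243,350)). Lower, release, retreat.

```bash
python3 -m jog '[[0,0,0,0,0,-18,1],[0,0,0,0,0,-28,1],[0,0,0,0,0,-32,1],[0,0,0,0,0,-32,1],[0,0,0,0,0,-32,1]]'; python3 -m jog '[[0,0,0,0,0,0,-1],[0,0,0,0,0,0,-1],[0,0,0,0,0,0,-1],[0,0,0,0,0,0,-1],[0,0,0,0,0,0,-1]]'; python3 -m jog '[[0,0,0,0,0,0,-1],[0,0,0,0,0,20,-1],[0,0,0,0,0,50,-1],[0,0,0,0,0,92,-1],[0,0,0,0,0,92,-1]]'
python3 - <<'E'
from cell import *; from h import *
c=read_camera("side"); crop(c["frame"],310,150,160,200,3,"pics/d9.png")
E
```

```text
time_s: 16.6
tcp_pos: [0.5872, -0.2189, 0.0278]
eef_rot: [-0.001, 0.83, 0.558, -0.0]
ft_force: [-3.8, 1.1, 6.1]
gripper_width: 0.0321
time_s: 17.23
tcp_pos: [0.5878, -0.2192, 0.0277]
eef_rot: [-0.0, 0.83, 0.558, -0.0]
ft_force: [0.1, -0.3, 0.3]
gripper_width: 0.0801
time_s: 17.85
tcp_pos: [0.5907, -0.2208, 0.1256]
eef_rot: [0.004, 0.83, 0.558, 0.002]
ft_force: [0.1, 0.7, 0.3]
gripper_width: 0.0881
```

View pics/d9.png

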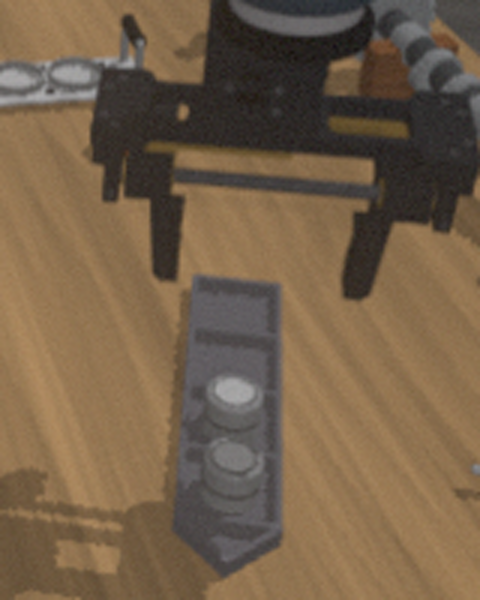

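Pockets 1 and 2 filled, both upright ((233,470), (234,402)). Third tappet.

```bash
python3 -m jog '[[0,0,-9,-10,50,0,-1],[0,0,-18,-20,105,0,-1],[0,0,-27,-30,160,0,-1],[0,0,-36,-40,210,0,-1],[0,0,-45,-50,260,0,-1]]'; python3 -m jog '[[0,0,-9,-10,50,0,-1],[0,0,-18,-20,105,0,-1],[0,0,-28,-26,145,0,-1],[0,0,-28,-28,159,0,-1],[0,0,-28,-28,159,0,-1]]'; python3 -m jog '[[0,0,0,0,0,0,-1],[0,0,0,0,0,-25,-1],[0,0,0,0,0,-50,-1],[0,0,0,0,0,-50,-1],[0,0,0,0,0,-50,-1]]'
python3 - <<'E'
from cell import *; from h import *
c=read_camera("wrist"); s=get_state();print(s["gripper_width"],s["tcp_pos"])
cv2.imwrite("pics/w10.png",c["frame"][:,:,::-1])
E
```

```text
time_s: 18.52
tcp_pos: [0.5364, 0.0425, 0.1189]
eef_rot: [-0.0, 0.981, 0.195, -0.001]
ft_force: [0.0, -0.6, -1.3]
gripper_width: 0.0883
time_s: 19.15
tcp_pos: [0.5093, 0.2, 0.1192]
eef_rot: [0.0, 0.999, -0.043, -0.001]
ft_force: [0.9, -0.6, 0.2]
gripper_width: 0.0882
time_s: 19.77
tcp_pos: [0.5106, 0.199, 0.0705]
eef_rot: [-0.0, 0.999, -0.046, 0.0]
ft_force: [0.3, -0.3, 0.5]
gripper_width: 0.0882
0.08813819155536803 [0.51079815 0.19932321 0.07083343]
```

View pics/w10.png

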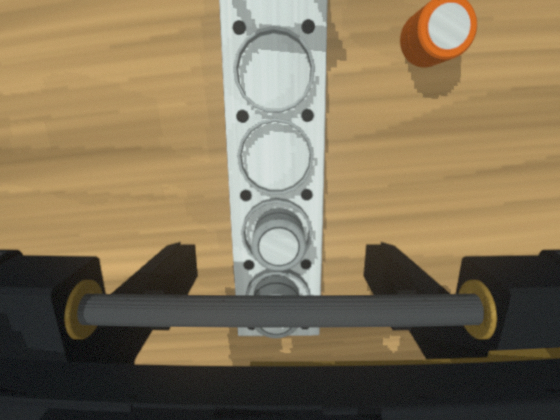

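Third shim at wrist (278,246), same alignment as the second. Grip and lift.

```bash
python3 -m jog '[[0,0,0,0,0,-20,-1],[0,0,0,0,0,-36,-1],[0,0,0,0,0,-36,-1],[0,0,0,0,0,-36,1],[0,0,0,0,0,-36,1]]'; python3 -m jog '[[0,0,0,0,0,0,1],[0,0,0,0,0,0,1],[0,0,0,0,0,0,1],[0,0,0,0,0,0,1],[0,0,0,0,0,0,1]]'; python3 -m jog '[[0,0,0,0,0,0,1],[0,0,0,0,0,0,1],[0,0,0,0,0,20,1],[0,0,0,0,0,50,1],[0,0,0,0,0,86,1]]'
python3 - <<'E'
from cell import *; from h import *
c=read_camera("wrist"); s=get_state();print(s["gripper_width"],s["tcp_pos"])
crop(c["frame"],140,120,280,240,2.5,"pics/w11.png")
E
```

```text
time_s: 20.45
tcp_pos: [0.5104, 0.2, 0.0345]
eef_rot: [-0.0, 0.999, -0.045, 0.001]
ft_force: [-0.3, 0.4, 1.0]
gripper_width: 0.0703
time_s: 21.08
tcp_pos: [0.5098, 0.1998, 0.0337]
eef_rot: [0.0, 0.999, -0.045, -0.0]
ft_force: [0.8, 0.2, 1.1]
gripper_width: 0.0321
time_s: 21.7
tcp_pos: [0.509, 0.1997, 0.1198]
eef_rot: [0.0, 0.999, -0.045, -0.001]
ft_force: [0.4, 0.4, -0.9]
gripper_width: 0.0318
0.03223138337136378 [0.51228267 0.20036809 0.12520984]
```

View pics/w11.png

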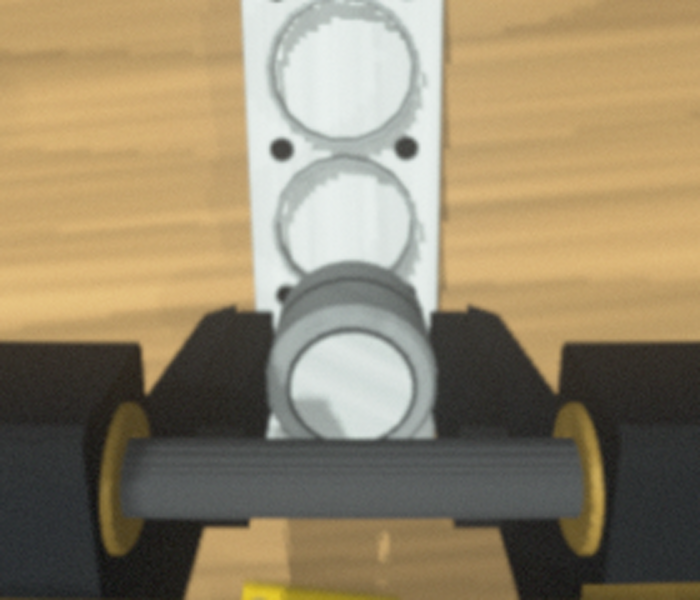

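Third held in the same way (crop (351,385)). Carry to pocket 3.

```bash
python3 -m jog '[[0,0,9,12,-46,0,1],[0,0,18,25,-92,0,1],[0,0,27,37,-138,0,1],[0,0,36,50,-184,0,1],[0,0,45,62,-230,0,1]]'; python3 -m jog '[[0,0,9,12,-46,0,1],[0,0,18,25,-92,0,1],[0,0,28,37,-139,0,1],[0,0,28,37,-139,0,1],[0,0,28,37,-139,0,1]]'; python3 -m jog '[[0,0,0,0,0,-25,1],[0,0,0,0,0,-50,1],[0,0,0,0,0,-60,1],[0,0,0,0,0,-60,1],[0,0,0,0,0,-60,1]]'
python3 - <<'E'
from cell import *; from h import *
c=read_camera("wrist"); s=get_state();print(s["gripper_width"],s["tcp_pos"])
cv2.imwrite("pics/w12.png",c["frame"][:,:,::-1])
E
```

```text
time_s: 22.38
tcp_pos: [0.572, -0.0317, 0.1195]
eef_rot: [-0.0, 0.939, 0.343, 0.0]
ft_force: [-0.1, -0.5, -0.4]
gripper_width: 0.0322
time_s: 23.0
tcp_pos: [0.6082, -0.1688, 0.119]
eef_rot: [-0.001, 0.83, 0.557, -0.0]
ft_force: [0.1, -0.4, -0.8]
gripper_width: 0.0322
time_s: 23.62
tcp_pos: [0.6095, -0.1691, 0.0608]
eef_rot: [0.001, 0.83, 0.558, 0.0]
ft_force: [0.5, 0.0, -1.1]
gripper_width: 0.0319
0.0319550237090884 [ 0.60957648 -0.1692635   0.06095976]
```

View pics/w12.png

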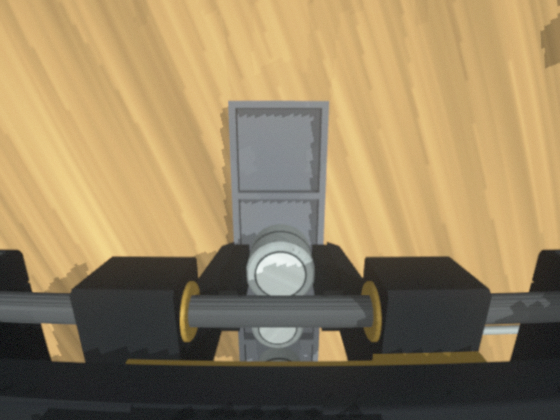

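Centred on the tray line at pocket 3 (one empty pocket beyond, at (279,150)). Lower (stopping 0.5 mm higher) and release.

```bash
python3 -m jog '[[0,0,0,0,0,-18,1],[0,0,0,0,0,-28,1],[0,0,0,0,0,-31.5,1],[0,0,0,0,0,-31.5,1],[0,0,0,0,0,-31.5,1]]'; python3 -m jog '[[0,0,0,0,0,0,-1],[0,0,0,0,0,0,-1],[0,0,0,0,0,0,-1],[0,0,0,0,0,0,-1],[0,0,0,0,0,0,-1]]'; python3 -m jog '[[0,0,0,0,0,0,-1],[0,0,0,0,0,20,-1],[0,0,0,0,0,50,-1],[0,0,0,0,0,91.5,-1],[0,0,0,0,0,91.5,-1]]'
python3 - <<'E'
from cell import *; from h import *
c=read_camera("side"); crop(c["frame"],310,150,160,200,3,"pics/d13.png")
E
```

```text
time_s: 24.3
tcp_pos: [0.6087, -0.1692, 0.0279]
eef_rot: [-0.0, 0.83, 0.558, -0.0]
ft_force: [-0.6, -0.0, -0.7]
gripper_width: 0.0321
time_s: 24.92
tcp_pos: [0.6088, -0.1692, 0.0282]
eef_rot: [0.0, 0.83, 0.558, 0.0]
ft_force: [-0.3, 0.8, 0.4]
gripper_width: 0.0799
time_s: 25.55
tcp_pos: [0.6118, -0.1706, 0.1256]
eef_rot: [0.004, 0.83, 0.558, 0.002]
ft_force: [-0.1, 1.0, 0.4]
gripper_width: 0.088
```

View pics/d13.png

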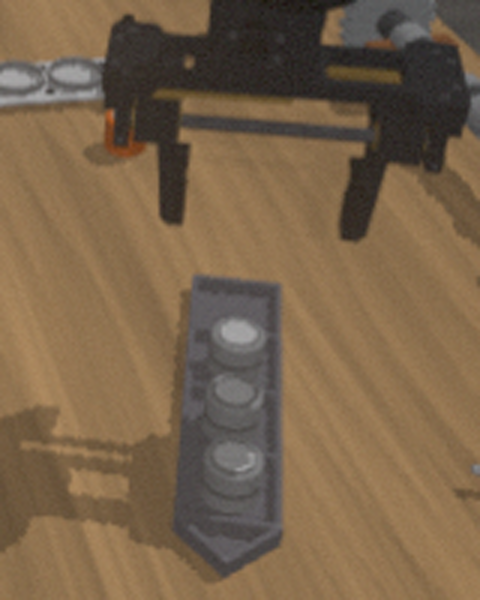

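Three in place. Fourth tappet.

```bash
python3 -m jog '[[0,0,-9,-18,46,0,-1],[0,0,-18,-36,92,0,-1],[0,0,-27,-54,138,0,-1],[0,0,-36,-72,184,0,-1],[0,0,-45,-90,230,0,-1]]'; python3 -m jog '[[0,0,-9,-19,48,0,-1],[0,0,-18,-38,96,0,-1],[0,0,-28,-57,145,0,-1],[0,0,-28,-57,145,0,-1],[0,0,-28,-57,145,0,-1]]'; python3 -m jog '[[0,0,0,0,0,0,-1],[0,0,0,0,0,-25,-1],[0,0,0,0,0,-50,-1],[0,0,0,0,0,-50,-1],[0,0,0,0,0,-50,-1]]'
python3 - <<'E'
from cell import *; from h import *
c=read_camera("wrist"); s=get_state();print(s["gripper_width"],s["tcp_pos"])
cv2.imwrite("pics/w14.png",c["frame"][:,:,::-1])
E
```

```text
time_s: 26.22
tcp_pos: [0.5172, 0.0622, 0.1189]
eef_rot: [-0.0, 0.981, 0.195, -0.001]
ft_force: [0.8, -0.0, -0.4]
gripper_width: 0.0879
time_s: 26.85
tcp_pos: [0.4614, 0.2055, 0.1192]
eef_rot: [0.0, 0.999, -0.044, -0.0]
ft_force: [1.0, -0.6, -0.2]
gripper_width: 0.0878
time_s: 27.48
tcp_pos: [0.4626, 0.2052, 0.0703]
eef_rot: [-0.0, 0.999, -0.046, 0.0]
ft_force: [0.1, 0.8, -0.2]
gripper_width: 0.0881
0.0885018536219155 [0.46279936 0.20545776 0.07071782]
```

View pics/w14.png

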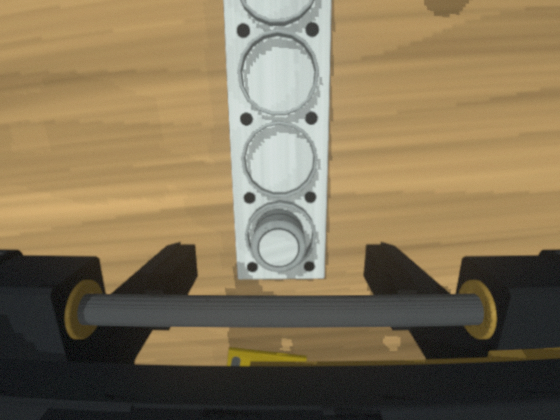

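Last shim at wrist (278,247), aligned; yellow rack (265,357) is clear of the fingers.

```bash
python3 -m jog '[[0,0,0,0,0,-20,-1],[0,0,0,0,0,-36,-1],[0,0,0,0,0,-36,-1],[0,0,0,0,0,-36,1],[0,0,0,0,0,-36,1]]'; python3 -m jog '[[0,0,0,0,0,0,1],[0,0,0,0,0,0,1],[0,0,0,0,0,0,1],[0,0,0,0,0,0,1],[0,0,0,0,0,0,1]]'; python3 -m jog '[[0,0,0,0,0,0,1],[0,0,0,0,0,0,1],[0,0,0,0,0,20,1],[0,0,0,0,0,50,1],[0,0,0,0,0,86,1]]'
python3 - <<'E'
from cell import *; from h import *
c=read_camera("wrist"); s=get_state();print(s["gripper_width"],s["tcp_pos"])
crop(c["frame"],140,120,280,240,2.5,"pics/w15.png")
E
```

```text
time_s: 28.15
tcp_pos: [0.4623, 0.2059, 0.0344]
eef_rot: [-0.0, 0.999, -0.045, 0.001]
ft_force: [0.3, 0.1, 0.1]
gripper_width: 0.0706
time_s: 28.78
tcp_pos: [0.4618, 0.2058, 0.0338]
eef_rot: [-0.0, 0.999, -0.045, -0.0]
ft_force: [-0.9, 0.6, 0.8]
gripper_width: 0.0326
time_s: 29.4
tcp_pos: [0.461, 0.2056, 0.1199]
eef_rot: [0.0, 0.999, -0.045, -0.001]
ft_force: [0.4, -0.7, -0.1]
gripper_width: 0.0322
0.03243501714464401 [0.4642113  0.2064349  0.12496131]
```

View pics/w15.png

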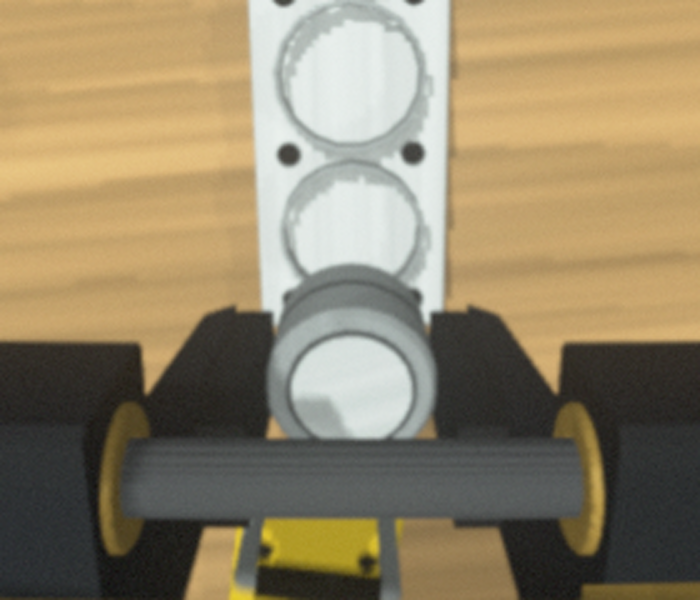

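Held. Carry to pocket 4.

```bash
python3 -m jog '[[0,0,9,20,-40,0,1],[0,0,18,40,-80,0,1],[0,0,27,60,-120,0,1],[0,0,36,80,-160,0,1],[0,0,45,100,-200,0,1]]'; python3 -m jog '[[0,0,9,22,-42,0,1],[0,0,18,45,-84,0,1],[0,0,28,67.5,-125,0,1],[0,0,28,67.5,-125,0,1],[0,0,28,67.5,-125,0,1]]'; python3 -m jog '[[0,0,0,0,0,-25,1],[0,0,0,0,0,-50,1],[0,0,0,0,0,-60,1],[0,0,0,0,0,-60,1],[0,0,0,0,0,-60,1]]'
python3 - <<'E'
from cell import *; from h import *
c=read_camera("wrist"); s=get_state();print(s["gripper_width"],s["tcp_pos"])
cv2.imwrite("pics/w16.png",c["frame"][:,:,::-1])
E
```

```text
time_s: 30.08
tcp_pos: [0.5622, 0.0045, 0.1194]
eef_rot: [-0.0, 0.939, 0.343, -0.0]
ft_force: [0.3, -0.5, 0.7]
gripper_width: 0.0323
time_s: 30.7
tcp_pos: [0.6285, -0.1187, 0.1189]
eef_rot: [-0.001, 0.83, 0.557, -0.0]
ft_force: [0.0, 0.4, -0.2]
gripper_width: 0.0322
time_s: 31.32
tcp_pos: [0.6299, -0.119, 0.0609]
eef_rot: [0.001, 0.83, 0.558, 0.0]
ft_force: [-0.0, -0.4, -0.8]
gripper_width: 0.0322
0.03206060993415551 [ 0.63005483 -0.11922123  0.06099614]
```

View pics/w16.png

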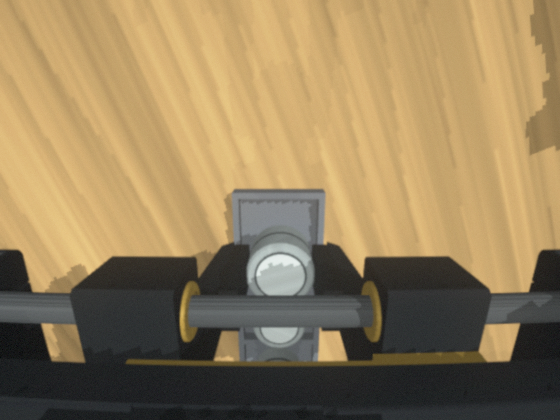

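Centred over the rear pocket (end wall at wrist row 190). Lower, release, retreat high and away.

```bash
python3 -m jog '[[0,0,0,0,0,-18,1],[0,0,0,0,0,-28,1],[0,0,0,0,0,-31.5,1],[0,0,0,0,0,-31.5,1],[0,0,0,0,0,-31.5,1]]'; python3 -m jog '[[0,0,0,0,0,0,-1],[0,0,0,0,0,0,-1],[0,0,0,0,0,0,-1],[0,0,0,0,0,0,-1],[0,0,0,0,0,0,-1]]'; python3 -m jog '[[0,0,0,0,0,0,-1],[0,0,0,0,0,20,-1],[0,0,0,0,0,50,-1],[0,0,0,0,0,91.5,-1],[0,0,0,0,0,91.5,-1]]';  python3 -m jog '[[0,0,0,-40,20,30,-1],[0,0,0,-80,40,60,-1],[0,0,0,-120,60,80,-1],[0,0,0,-150,80,100,-1],[0,0,0,-150,80,100,-1]]'; python3 -m jog '[[0,0,0,0,0,0,-1],[0,0,0,0,0,0,-1],[0,0,0,0,0,0,-1],[0,0,0,0,0,0,-1],[0,0,0,0,0,0,-1]]'
python3 - <<'E'
from cell import *; from h import *
D=read_camera("side"); crop(D["frame"],330,200,120,150,4,"pics/d17.png")
S=read_camera("scene"); crop(S["frame"],150,150,75,90,6,"pics/s17.png"); cv2.imwrite("pics/sf17.png",S["frame"][:,:,::-1])
s=get_state();print(s["tcp_pos"],s["gripper_width"],s["time_s"])
E
```

```text
time_s: 32.0
tcp_pos: [0.6292, -0.1192, 0.0278]
eef_rot: [-0.0, 0.83, 0.558, -0.0]
ft_force: [-0.2, 1.0, -1.0]
gripper_width: 0.0318
time_s: 32.62
tcp_pos: [0.6293, -0.1192, 0.0283]
eef_rot: [0.0, 0.83, 0.558, 0.0]
ft_force: [0.7, 0.1, -0.2]
gripper_width: 0.0801
time_s: 33.25
tcp_pos: [0.6324, -0.1203, 0.1256]
eef_rot: [0.004, 0.83, 0.558, 0.003]
ft_force: [0.2, 0.3, 0.4]
gripper_width: 0.0878
time_s: 33.88
tcp_pos: [0.4786, -0.0383, 0.2213]
eef_rot: [0.001, 0.83, 0.558, 0.001]
ft_force: [0.5, 0.5, 0.0]
gripper_width: 0.0881
time_s: 34.5
tcp_pos: [0.4793, -0.0393, 0.2195]
eef_rot: [-0.0, 0.83, 0.558, -0.0]
ft_force: [-0.7, -0.7, -0.7]
gripper_width: 0.0879
[ 0.47929916 -0.03923955  0.21961789] 0.08818665268830413 34.6
```

View pics/d17.png

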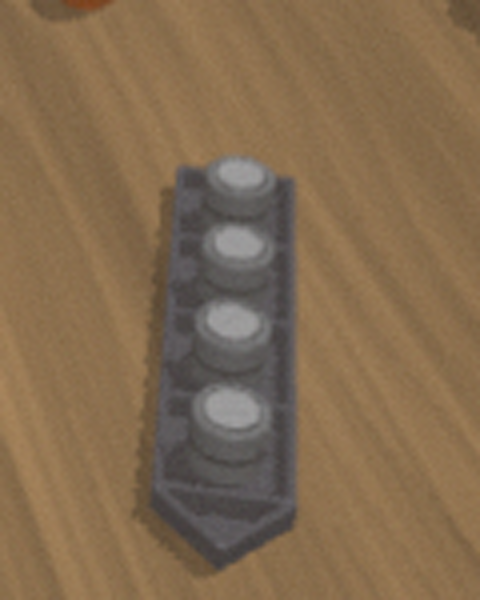

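View pics/s17.png

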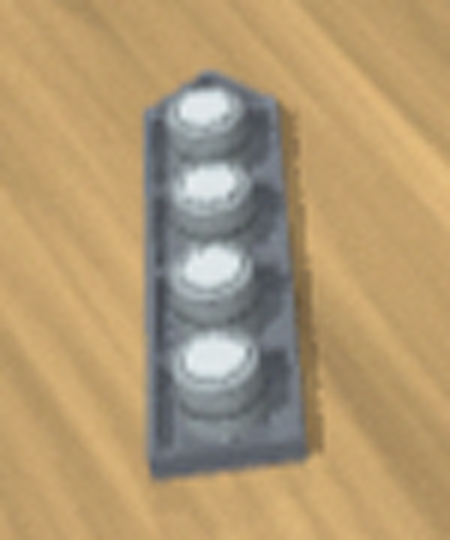

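View pics/sf17.png

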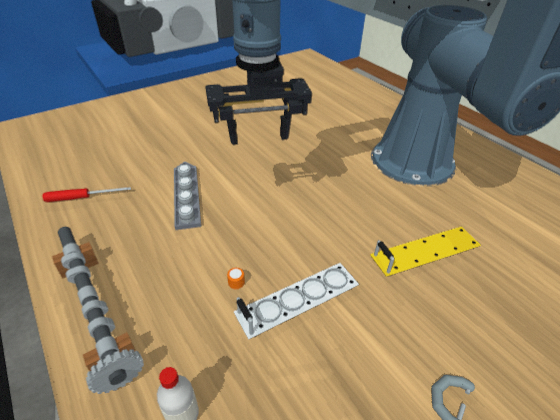

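All four stand in the tray (scene crop (204,108), (213,187), (212,265), (215,355)), and the rack is empty. Numeric check.

Run:
```python
from cell import *; from h import *
S=read_camera("scene");D=read_camera("side")
a=[(204,108),(213,187),(212,265),(215,355)]; b=[(232,408),(234,322),(238,243),(240,172)]
h=np.radians(-112.2); r=np.array([[np.cos(h),np.sin(h)],[-np.sin(h),np.cos(h)]]); o=np.array([.5987,-.1941])
for p,q in zip(a,b):
    P=plane(S,(p[0]+.5)/6-.5+150,(p[1]+.5)/6-.5+150,.0325)[:2];Q=plane(D,(q[0]+.5)/4-.5+330,(q[1]+.5)/4-.5+200,.0325)[:2]
    print((r@(P-o)*1000).round(1),(r@(Q-o)*1000).round(1))
```

```text
[80.3 -0.2] [79.3  1.1]
[24.3 -2.4] [25.8  0.8]
[-26.1  -0.7] [-28.9   1.4]
[-79.8  -0.3] [-83.    1.3]
```

All within 3 mm of the pocket centres. Hand in.

```bash
python3 -c "
from cell import *
print(hand_in())"
```

```text
the job is handed in; nothing more can be done
None
```

I moved the four tappets one by one from the bright wash rack into the grey tray, keeping their order. The one nearest the handle is in the pocket next to the nose, and so on to the rear. The job was handed in at about 35 s of the 96 s allowed; no verdict was reported.

- **Position:** the final scene and side views put every tappet within about 3 mm of its pocket centre, against a limit of 12 mm. The two views disagree by up to about 3 mm.
- **State:** all four look upright, closed face up and resting on the pocket floor. The rack is empty, and the open gripper is well clear of everything.
- **Forces:** the most I read was about 7 N, when the second tappet touched its pocket floor. I set the last two down 0.5 mm higher.
- **Disagreements along the way:** the arm sat about 2 mm short of its commanded y, which I allowed for at the tray. An early wrist-camera fix also differed by about 5 mm from the scene and side views across the jaws, which the jaws took up as they closed.

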